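Load the wash canister and set its retaining ring

ROBOT

A 6-joint arm with a two-finger parallel gripper is mounted at the origin on the work surface. World frame = base frame: x ahead of the robot, y to its left, z up, the work surface at z = 0. Lengths are in m, angles in rad, forces in N, time in s.
With the tool pointing down it reaches from about 0.275 to 0.85 m from the base axis. Payload 5.2 kg.
Tool frame: the origin (TCP) lies midway between the tips of the shut fingers; the grasp point (between the pads) lies 19 mm behind it (robot.grip_depth is the distance from the TCP to the grasp point, in m); z points along the fingers, y is the direction in which the jaws open and shut (so a half turn about z gives the same grasp; the last joint's range is limited). The gripper opens to 85 mm and grips with 20 to 120 N. Pads are 22 mm wide; open, the fingers measure 114 mm over their backs; the gripper's body (76 mm by 85 mm) begins 54 mm behind the grasp point. The pads swing forward as they close: fully open they stand 13 mm farther back than shut.
Start: joints at [-1.542, 0.259, 1.535, -0, 1.348, -0.203], TCP at [0.126, -0.535, 0.231] pointing down, gripper open.
Joint ranges: [-3.14, 3.14], [-0.91, 2.08], [0.19, 2.58], [-1.22, 4.36], [0.22, 2.71], [-3.12, 3.12]. Speed limits (rad/s): [2.57, 2.57, 3.14, 3.14, 3.14, 3.14].

INTERFACE

Orientations are given as a rotation vector (axis times angle).
In Python, from bench import robot, get_image, camera_info, silhouettes gives the robot as it stands.
- The arm moves only by the tool arm_command, never from a script. Its argument "deltas" is a list of rows, each an object of numbers: "dx", "dy", "dz": the shift along the world's x, y, z in m; "twist": the turn about the world's z in degrees; "gripper": the closure in counts, from 0 (fully open) to 255 (shut). In form: [{"dx": .., "dy": .., "dz": .., "twist": .., "gripper": ..}, ...]. A call has 1 to 5 rows; each row is the pose to reach, as a shift and turn from the pose commanded when the call began; what a row does not reach only later rows make up. A row lasts 1/8 s, in which the tool goes at most 62.5 mm and 10.7 degrees, less where a joint would pass 70% of its speed; a pose out of reach is approached as far as the arm can. A call with a gripper value outside its range is refused whole. The fingers move at their own pace and stop on an object; "force" is the grip in N (left out, the last holds). Time passes only in rows, so rows that repeat a pose let the fingers close. It gives the time, the measured TCP pose, the force and the opening at its end, in the units of the state.
- robot.observe(): the state, without advancing time (a new reading comes with each control period).
- get_image(name): name is "scene" or "top" or "wrist"; returns the picture (420x560x3 uint8, red, green, blue); there is no depth.
- camera_info(name): a dict with "K" (3x3 intrinsics, pixels), "extrinsics" (4x4, takes a point from world to camera coordinates). Camera axes: x right, y down, z forward; pixel columns grow to the right and rows downward; lengths in m; the calibration is good to about 2 mm. The wrist camera is an equidistant fisheye: a pixel r from the principal point sees the ray r / f radians off the axis. A picture is of the moment at which its call begins: read the wrist's pose just before it. camera_info takes no time and is no camera call; for the wrist camera it gives the pose at the moment of the call.
- robot.close_job(): hands the job in, once; it reports no verdict.
Trained networks look in the newest picture that a camera, given by its name, has taken for a name from the list of things; names that differ only in an ending like _2 or _b are one class to them, and where a whole thing is asked for, a point or a joint stands for the part that bears it (a point fixed in the world has none). Each returns a list of dicts, best first, with "p" (0 to 1); they miss things now and then, are a little off and sometimes report something else, mostly with a low value. They report only what shows in the picture. A call takes as long as a camera call. They do not tell look-alikes from the thing itself.
- silhouettes(thing, camera): "region" (420x560 bool, what is visible of it) and "centre" ([column, row] in pixels, amid what is visible of it).
The state is a dict: "t": time; "joints": joint angles; "qvel": joint speeds; "joint_torque": joint torques, N m; "position": TCP position; "eef_rot": TCP orientation; "contact_force": force on the tool from outside, world axes, zero at the start; "moment": the same for the moment, N m; "grip_width": finger opening in m.
Only numpy, scipy, OpenCV 4.12 (cv2) and the standard library are available. Lean on these libraries where they do the work, as an engineer would, in place of code of your own. Each camera call takes 0.05 s, during which the arm holds its last target.

TASK

Drop the yellow pulley and the red knuckle from the print plate into the open mouth of the wash canister. Only then screw the canister's blue knurled ring down clockwise until it bottoms out, back it off a quarter turn so that it does not clamp, and finish while holding it there: keep the ring gripped between the fingers, above the bench, and do not let go. Leave the other things on the bench as they are.

Things in the scene. Friction and masses are not known exactly. Their poses are not given: they have to be found in the camera images.
- canister: White upright wash canister on a dark steel flange (110 mm across, 8 mm thick) that is bolted to the bench and cannot move; its tube is 54 mm across and 87 mm tall (44 mm bore, inner floor 8 mm above the bench), open at the top. Origin: centre of the flange's underside, on the tube's upright axis; z up. A red line runs down its tube and across its flange on its +x side.
- ring: Blue knurled retaining ring threaded on the canister's mouth, 60 mm outside, 41 mm bore (wall 9.5 mm), 28 mm tall; things drop through it into the canister. Origin: centre of its underside, on the canister's axis, 62 mm above the bench when bottomed out (top then at 90 mm). A white rib marks its own +x side and stands over the canister's red line when the ring is bottomed out. It cannot come off. Below it the 54 mm tube is free all round down to the flange.
- ring_top (a point): Centre of the ring's open top face, on the canister's axis (28 mm above ring); turns with the ring.
- collar (a joint): How far the ring is unscrewed, rad: 0 bottomed out (a hard stop), growing as it turns anticlockwise seen from above; clockwise screws it down. It starts 2.4 to 4.0 rad from the bottom. The thread is coarse: 8 mm of height per full turn. About 0.1 N m of thread friction; it stays where it is left.
- plate: Thin bronze print plate, 200 x 200 x 4 mm with a tab on its +x side, fixed on the bench; the fresh prints stand on it. Origin: centre of its underside.
- pulley: Yellow printed pulley, spool-shaped, standing: 22 mm across at top and bottom flanges, 24 mm tall, about 15 g. Origin: centre of its underside; z along its axis.
- pulley_mid (a point): Middle of the yellow pulley, 12 mm above its origin.
- knuckle: Red printed hinge knuckle, a rounded block 24 (x) x 16 (y) x 22 (z) mm, about 15 g. Origin: centre of its underside.
- knuckle_mid (a point): Middle of the red knuckle, 11 mm above its origin.
- tower: Bystander: green stepped calibration print, 22 x 22 x 28 mm, on the print plate. Origin: centre of its underside.
- scraper: Bystander: flat scraper, 190 mm long, lying flat to the right of the print area. Origin under it; x along it.
- spanner: Bystander: small spanner, 140 mm long, lying beyond the mat's middle. Origin under it; x along it.
- glue: Bystander: white bottle with orange cap, 40 mm across, 100 mm tall. Origin: centre of its underside.
- tin: Bystander: open grey tray, 90 x 130 x 30 mm. Origin: centre of its underside.
- spool: Bystander: orange filament spool lying flat, 180 mm across, 60 mm tall. Origin: centre of its underside.
Things that resemble listed ones, but are neither listed nor needed, are in the scene too. What is shaped like the canister but green or purple is not meant.

How it is judged:
By the outcome, as a careful person would: the job done as asked, in the order asked, and still so for the second after the job is handed in, while the arm keeps its last pose, push and grip.
It also fails if it takes over 72 s, if anything falls off the work surface, if the arm or the gripper's body presses on something with over 40 N, if the wrist force passes 120 N, or if a joint passes its speed limit or range.

## Working session

There is one attempt and no reset: what is moved stays moved. The work goes in short steps, Python scripts to look and compute and a tool call to move; the robot and the scene stay as the last step left them, time stands still between calls to the robot, and variables do not carry over. Pictures are saved under pics/ and viewed, and the job is handed in when it is done.

Besides the shell and the picture viewer there is one more tool, called after "Call:" as name(argument=value, ...), one argument or row to a line, values as JSON. arm_command: Moves the arm, as the interface text tells. Its arguments: {"type":"object","properties":{"deltas":{"type":"array","items":{"type":"object","properties":{"dx":{"type":"number"},"dy":{"type":"number"},"dz":{"type":"number"},"twist":{"type":"number"},"gripper":{"type":"number"}}}},"force":{"type":"number"}},"required":["deltas"]}

```bash
ls; mkdir -p pics; python3 - <<'E'
from bench import robot,get_image,camera_info
import cv2
for n in("scene","top","wrist"):
    cv2.imwrite(f"pics/{n}0.png",cv2.cvtColor(get_image(n),cv2.COLOR_RGB2BGR))
    c=camera_info(n);print(n,c)
print(robot.observe())
E
```

```text
pics
scene {'K': array([[392.77960321,   0.        , 285.7322676 ],
       [  0.        , 392.77960321, 208.3228788 ],
       [  0.        ,   0.        ,   1.        ]]), 'extrinsics': array([[-0.10312783,  0.99456413,  0.01438178,  0.02833801],
       [ 0.57971211,  0.07184795, -0.81164755, -0.25138909],
       [-0.80826884, -0.07536616, -0.5839704 ,  1.57003503],
       [ 0.        ,  0.        ,  0.        ,  1.        ]])}
top {'K': array([[465.41920378,   0.        , 283.90280519],
       [  0.        , 465.41920378, 204.76172001],
       [  0.        ,   0.        ,   1.        ]]), 'extrinsics': array([[-0.00521823, -0.99996114, -0.00710574,  0.04556927],
       [-0.98304616,  0.0064321 , -0.18324542,  0.57683176],
       [ 0.18328401,  0.00602905, -0.98304152,  1.0866722 ],
       [ 0.        ,  0.        ,  0.        ,  1.        ]])}
wrist {'K': array([[325.1922621 ,   0.        , 281.91247736],
       [  0.        , 325.1922621 , 214.41006459],
       [  0.        ,   0.        ,   1.        ]]), 'extrinsics': array([[ 0.23055285, -0.97305863, -0.00150938, -0.54953423],
       [-0.93145501, -0.22114364,  0.28894127, -0.03802258],
       [-0.28149059, -0.06521032, -0.95734563,  0.37903651],
       [ 0.        ,  0.        ,  0.        ,  1.        ]])}
{'t': 0.15, 'joints': array([-1.54181376e+00,  2.59193623e-01,  1.53585536e+00,  1.33249594e-05,
        1.34800036e+00, -2.02774131e-01]), 'qvel': array([-0.00048495, -0.00159301, -0.00326018,  0.00041384,  0.00072428,
        0.00048291]), 'joint_torque': array([ 1.48479696e-03, -4.46387708e+01, -2.90819407e+01, -2.33422934e-04,
        8.23644659e-03,  2.25389499e-05]), 'position': array([ 0.1263572 , -0.53486294,  0.23064647]), 'eef_rot': array([-3.11908411e+00, -3.63056137e-01, -2.18813682e-04]), 'contact_force': array([ 0.20978883,  0.04539702, -0.08822494]), 'moment': array([-0.04754209,  0.05011715,  0.0068445 ]), 'grip_width': 0.08543889827398138}
```

View pics/top0.png

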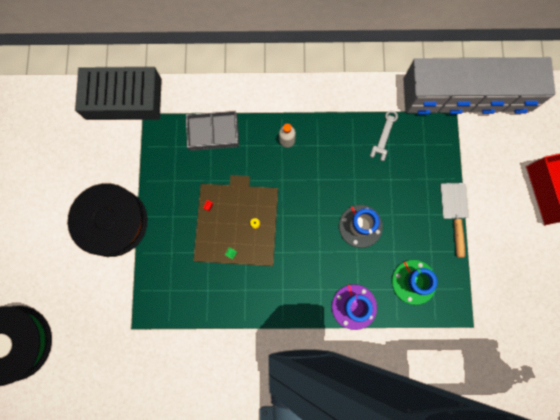

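View pics/scene0.png

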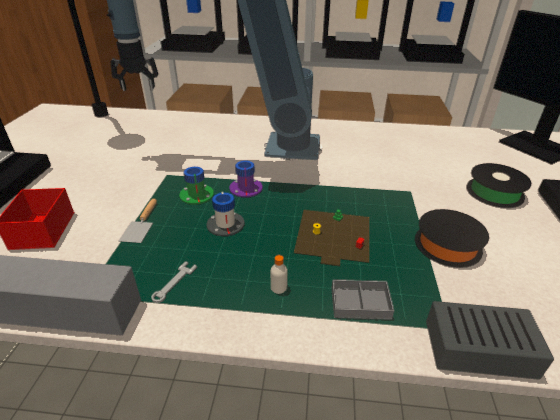

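View pics/wrist0.png

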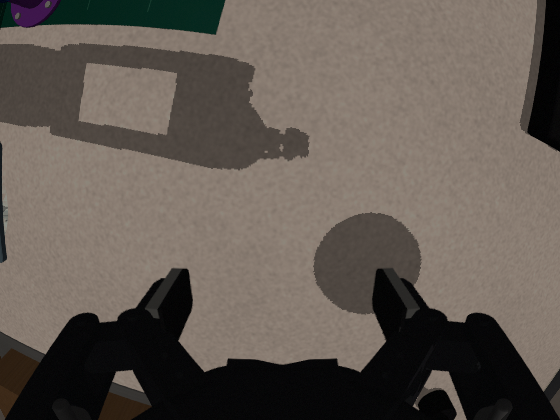

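The top picture shows the pulley at (255,223), knuckle at (208,206) and tower at (231,253). There are three canister-like things: white on dark flange at (361,226), purple at (355,307) and green at (415,282). I choose the white one.

```bash
cat > h.py <<'E'
import numpy as np,cv2
from bench import robot,get_image,camera_info,silhouettes
def ray(cam,uv,info=None):
    c=info or camera_info(cam);K=c["K"];E=np.array(c["extrinsics"]);R=E[:3,:3];o=-R.T@E[:3,3]
    x=(uv[0]-K[0,2])/K[0,0];y=(uv[1]-K[1,2])/K[1,1]
    if cam=="wrist":
        r=np.hypot(x,y);d=np.array([np.sin(r)*x/max(r,1e-9),np.sin(r)*y/max(r,1e-9),np.cos(r)])
    else: d=np.array([x,y,1.])
    return o,R.T@(d/np.linalg.norm(d))
def atz(cam,uv,z,info=None):
    o,d=ray(cam,uv,info);return o+d*(z-o[2])/d[2]
def proj(cam,P,info=None):
    c=info or camera_info(cam);K=c["K"];E=np.array(c["extrinsics"]);p=E[:3,:3]@np.array(P)+E[:3,3]
    if cam=="wrist":
        r=np.hypot(p[0],p[1]);t=np.arctan2(r,p[2]);a=p[:2]/max(r,1e-9)*t
    else: a=p[:2]/p[2]
    return np.array([K[0,0]*a[0]+K[0,2],K[1,1]*a[1]+K[1,2]])
def tri(obs):
    A=0;b=0
    for cam,uv in obs:
        o,d=ray(cam,uv);M=np.eye(3)-np.outer(d,d);A=A+M;b=b+M@o
    return np.linalg.solve(A,b)
def save(n,im,crop=None,s=1):
    if crop: im=im[crop[1]:crop[3],crop[0]:crop[2]]
    im=cv2.resize(im,None,fx=s,fy=s,interpolation=cv2.INTER_CUBIC)
    cv2.imwrite(f"pics/{n}.png",cv2.cvtColor(im,cv2.COLOR_RGB2BGR))
E
python3 - <<'E'
from h import *
for t,hm in(("pulley",.016),("knuckle",.015),("ring",.08),("canister",.05)):
    for cam in("top","scene"):
        for s in silhouettes(t,cam)[:4]:
            c=s["centre"];ys,xs=np.nonzero(s["region"])
            print(t,cam,round(s["p"],2),np.round(c,1),(xs.min(),xs.max(),ys.min(),ys.max()),np.round(atz(cam,c,hm),4))
it=get_image("top");sc=get_image("scene")
a=cv2.resize(it[195:265,320:410],None,fx=8,fy=8,interpolation=cv2.INTER_CUBIC)
save("canT",a)
save("canS",sc,(190,180,260,245),8)
save("prT",it,(190,190,280,270),8)
print(robot.observe()['t'])
E
```

```text
pulley scene 0.43 [311.8 227.2] (np.int64(313), np.int64(319), np.int64(224), np.int64(234)) [0.5363 0.1016 0.016 ]
knuckle top 0.4 [454.7 210.4] (np.int64(440), np.int64(468), np.int64(183), np.int64(256)) [ 0.567  -0.3882  0.015 ]
ring top 0.78 [417.4 280.1] (np.int64(409), np.int64(435), np.int64(268), np.int64(294)) [ 0.3926 -0.2664  0.08  ]
ring top 0.7 [363.2 215.6] (np.int64(352), np.int64(378), np.int64(208), np.int64(233)) [ 0.5447 -0.1465  0.08  ]
ring top 0.56 [362.3 308.9] (np.int64(345), np.int64(371), np.int64(294), np.int64(321)) [ 0.328  -0.1365  0.08  ]
ring scene 0.59 [193.6 175. ] (np.int64(183), np.int64(203), np.int64(166), np.int64(184)) [ 0.4013 -0.2757  0.08  ]
ring scene 0.56 [222.2 200.5] (np.int64(212), np.int64(234), np.int64(193), np.int64(211)) [ 0.5268 -0.1554  0.08  ]
ring scene 0.55 [244.5 170. ] (np.int64(235), np.int64(253), np.int64(161), np.int64(175)) [ 0.3509 -0.1251  0.08  ]
ring scene 0.49 [360.8 299.7] (np.int64(331), np.int64(393), np.int64(279), np.int64(319)) [0.8484 0.2161 0.08  ]
canister top 0.8 [354.4 303.8] (np.int64(332), np.int64(375), np.int64(284), np.int64(329)) [ 0.3388 -0.123   0.05  ]
canister top 0.75 [412.6 280.5] (np.int64(392), np.int64(436), np.int64(260), np.int64(304)) [ 0.3923 -0.2632  0.05  ]
canister top 0.56 [358.5 224.2] (np.int64(339), np.int64(381), np.int64(205), np.int64(247)) [ 0.5284 -0.1392  0.05  ]
canister scene 0.72 [333.6 239.3] (np.int64(294), np.int64(369), np.int64(210), np.int64(265)) [0.6231 0.161  0.05  ]
canister scene 0.65 [224.8 218.1] (np.int64(206), np.int64(243), np.int64(192), np.int64(236)) [ 0.568  -0.1407  0.05  ]
canister scene 0.64 [245.7 185.5] (np.int64(229), np.int64(261), np.int64(161), np.int64(197)) [ 0.3945 -0.1144  0.05  ]
canister scene 0.55 [194.7 190.3] (np.int64(179), np.int64(213), np.int64(168), np.int64(203)) [ 0.4411 -0.2641  0.05  ]
0.65
```

View pics/canT.png

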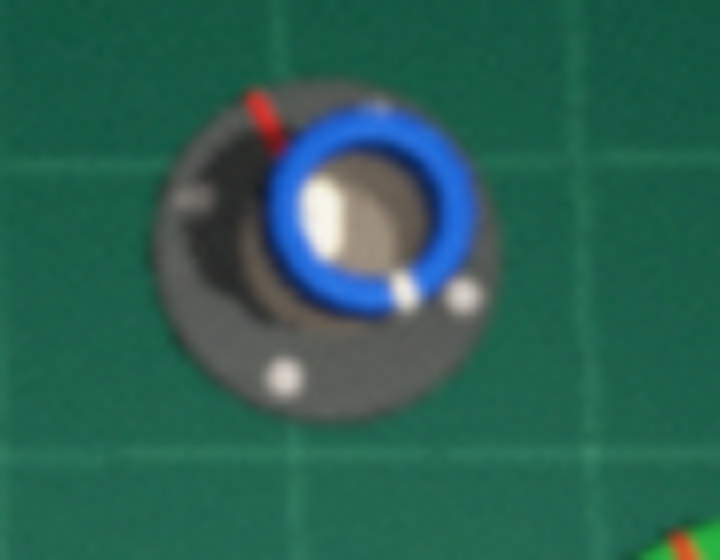

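View pics/canS.png

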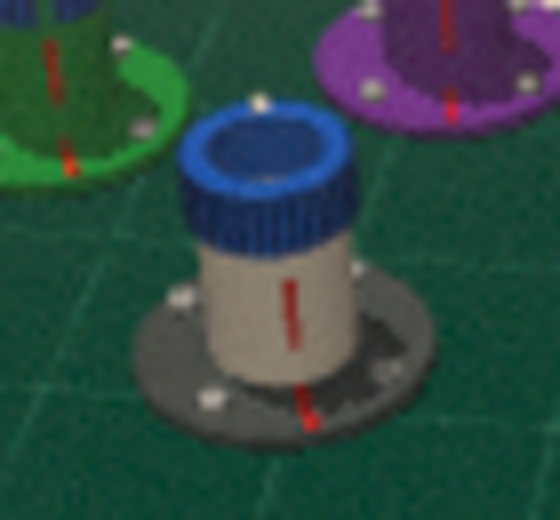

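View pics/prT.png

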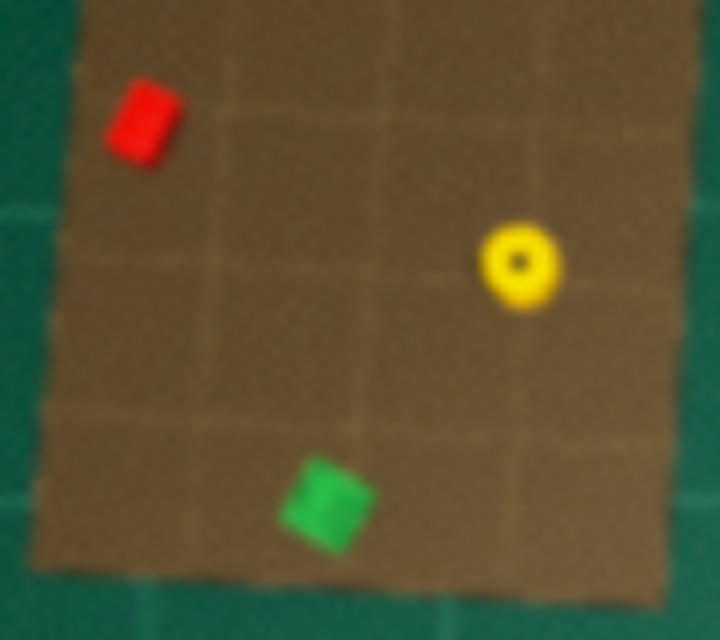

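The close crops show the chosen one: white tube, dark flange, blue ring with a white rib on its far side from the red line. Pulley and knuckle are clear at (255,223) and (208,206). Measuring by colour.

```bash
python3 - <<'E'
from h import *
it=get_image("top");sc=get_image("scene")
hs={"top":cv2.cvtColor(it,cv2.COLOR_RGB2HSV),"scene":cv2.cvtColor(sc,cv2.COLOR_RGB2HSV)}
def blob(cam,lo,hi,box):
    m=cv2.inRange(hs[cam],lo,hi);z=np.zeros_like(m);x0,y0,x1,y1=box;z[y0:y1,x0:x1]=m[y0:y1,x0:x1];return z
for n,lo,hi,bt,bs,zm in(("pulley",(20,120,80),(35,255,255),(240,210,270,236),(305,218,327,240),.016),("knuckle",(0,150,80),(6,255,255),(198,195,220,218),(350,232,372,252),.015),("tower",(50,150,100),(75,255,255),(220,244,240,262),(330,205,345,225),.018)):
    P=[]
    for cam,b in(("top",bt),("scene",bs)):
        m=blob(cam,lo,hi,b);ys,xs=np.nonzero(m);P.append((cam,(xs.mean(),ys.mean())))
        print(n,cam,len(xs),np.round(P[-1][1],1),(xs.min(),xs.max(),ys.min(),ys.max()),np.round(atz(cam,P[-1][1],zm+.004),4), cv2.minAreaRect(np.c_[xs,ys].astype(np.float32)))
    print(" tri",np.round(tri(P),4))
    ys,xs=np.nonzero(blob("top",lo,hi,bt));W=np.array([atz("top",(x,y),zm+.012)[:2] for x,y in zip(xs,ys)])
    print(" rect",cv2.minAreaRect((W*1000).astype(np.float32)))
m=blob("top",(100,150,60),(125,255,255),(335,200,385,250))
c=max(cv2.findContours(m,cv2.RETR_EXTERNAL,cv2.CHAIN_APPROX_NONE)[0],key=cv2.contourArea)
e=cv2.fitEllipse(c);print("ring top ell",e,np.round(atz("top",e[0],.094),4))
# scene brighter ring top
m=blob("scene",(100,150,140),(125,255,255),(205,185,240,215));c=max(cv2.findContours(m,cv2.RETR_EXTERNAL,cv2.CHAIN_APPROX_NONE)[0],key=cv2.contourArea)
e2=cv2.fitEllipse(c);print(e2,np.round(atz("scene",e2[0],.094),4),np.round(tri([("top",e[0]),("scene",e2[0])]),4))
rib=atz("top",(320+405/8,195+292/8),.094);cen=atz("top",e[0],.094);d=rib-cen
l=atz("top",(320+257/8,195+100/8),.008);dl=l-cen
fl=atz("top",(320+328/8,195+250/8),.008);print("flange",fl)
print("rib az",np.degrees(np.arctan2(d[1],d[0])),np.hypot(*d[:2]),"line az",np.degrees(np.arctan2(l[1]-fl[1],l[0]-fl[0])),np.degrees(np.arctan2(dl[1],dl[0])),np.hypot(*dl[:2]))
E
```

```text
pulley top 118 [254.4 222.4] (np.int64(246), np.int64(260), np.int64(210), np.int64(228)) [0.5388 0.1165 0.02  ] ((250.9615020751953, 220.3076629638672), (19.691856384277344, 11.648704528808594), 33.690067291259766)
pulley scene 107 [316.4 228. ] (np.int64(306), np.int64(326), np.int64(219), np.int64(237)) [0.5433 0.1148 0.02  ] ((316.6000061035156, 226.70001220703125), (19.677400588989258, 13.863621711730957), 63.43495178222656)
 tri [0.5393 0.1158 0.017 ]
 rect ((543.127685546875, 124.73933410644531), (49.85512161254883, 29.016998291015625), 55.847450256347656)
knuckle top 80 [207.6 205. ] (np.int64(203), np.int64(212), np.int64(200), np.int64(210)) [0.5841 0.2351 0.019 ] ((207.7000274658203, 205.1000213623047), (7.602630615234375, 10.28591251373291), 26.56505012512207)
knuckle scene 70 [359.4 242.4] (np.int64(356), np.int64(363), np.int64(237), np.int64(248)) [0.5905 0.233  0.019 ] ((359.20001220703125, 242.40000915527344), (6.957010269165039, 10.75174331665039), 18.43494987487793)
 tri [0.5849 0.2349 0.0145]
 rect ((582.5354614257812, 233.57247924804688), (19.41421127319336, 25.8
[... 350 characters left out ...]
749 0.022 ] ((338.35345458984375, 214.00863647460938), (6.434016227722168, 8.928838729858398), 23.198591232299805)
 tri [0.4638 0.1755 0.0165]
 rect ((462.3514709472656, 173.87249755859375), (20.017053604125977, 19.581918716430664), 63.45417022705078)
ring top ell ((365.5059814453125, 220.89154052734375), (22.964908599853516, 24.214263916015625), 70.51415252685547) [ 0.5298 -0.1491  0.094 ]
((222.636962890625, 198.232421875), (10.342635154724121, 18.51103973388672), 83.61697387695312) [ 0.5355 -0.151   0.094 ] [ 0.5306 -0.151   0.0905]
flange [ 0.52911602 -0.15187313  0.008     ]
rib az -156.33173107099654 0.027387390771209514 line az 23.367304556793716 20.78367801667718 0.050814321567769695
```

Call:
arm_command(
  deltas=[
    {"dx":0.032,"dy":0.05,"dz":-0.01,"twist":-8},
    {"dx":0.064,"dy":0.1,"dz":-0.02,"twist":-16},
    {"dx":0.096,"dy":0.15,"dz":-0.03,"twist":-24},
    {"dx":0.128,"dy":0.2,"dz":-0.04,"twist":-32},
    {"dx":0.16,"dy":0.25,"dz":-0.05,"twist":-41},
  ],
  force=30,
)

```text
invalid input
```

Call:
arm_command(
  deltas=[
    {"dx":0.032,"dy":0.05},
    {"dx":0.064,"dy":0.1},
    {"dx":0.096,"dy":0.15},
    {"dx":0.128,"dy":0.2},
    {"dx":0.16,"dy":0.25},
  ],
)

```text
invalid input
```

Call:
arm_command(
  deltas=[
    {"dx":0.03,"dy":0.05},
    {"dx":0.06,"dy":0.1},
    {"dx":0.08,"dy":0.135},
    {"dx":0.08,"dy":0.135},
  ],
)

```text
invalid input
```

```bash
python3 - <<'E'
from h import *
s=robot.observe();i=camera_info("wrist");im=get_image("wrist");save("w1",im)
print(s['t'],s['position'],s['eef_rot'],s['joints'])
for t in("pulley","knuckle"):
    for q in silhouettes(t,"wrist")[:3]: print(t,q['p'],q['centre'],atz("wrist",q['centre'],.018,i))
print(proj("wrist",(.540,.116,.028),i),proj("wrist",(.585,.235,.026),i))
E
```

```text
0.75 [ 0.12637307 -0.53528462  0.23134294] [3.12048309e+00 3.63239370e-01 3.16088504e-05] [-1.54181388e+00  2.58538320e-01  1.53500007e+00  2.40513931e-05
  1.34801687e+00 -2.02789509e-01]
[-17.79960715 -96.42102508] [-39.53925629 -98.71905399]
```

View pics/w1.png

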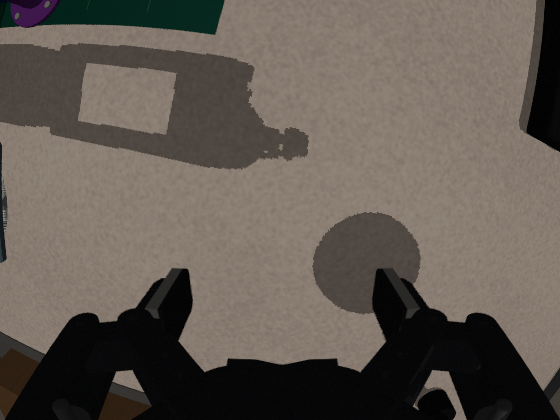

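The calls were refused, so the arm has not moved. I'll give every field in each row.

Call:
arm_command(
  deltas=[
    {"dx":0.032,"dy":0.05,"dz":-0.01,"twist":-8,"gripper":0},
    {"dx":0.064,"dy":0.1,"dz":-0.02,"twist":-16,"gripper":0},
    {"dx":0.096,"dy":0.15,"dz":-0.03,"twist":-24,"gripper":0},
    {"dx":0.128,"dy":0.2,"dz":-0.04,"twist":-32,"gripper":0},
    {"dx":0.16,"dy":0.25,"dz":-0.05,"twist":-41,"gripper":0},
  ],
  force=30,
)

```text
t: 1.52
position: [0.2862, -0.2854, 0.1816]
eef_rot: [3.049, -0.753, 0.001]
contact_force: [0.7, -0.9, 0.3]
grip_width: 0.0856
```

Call:
arm_command(
  deltas=[
    {"dx":0.032,"dy":0.05,"dz":0,"twist":0,"gripper":0},
    {"dx":0.064,"dy":0.1,"dz":0,"twist":0,"gripper":0},
    {"dx":0.096,"dy":0.15,"dz":0,"twist":0,"gripper":0},
    {"dx":0.128,"dy":0.2,"dz":0,"twist":0,"gripper":0},
    {"dx":0.16,"dy":0.25,"dz":0,"twist":0,"gripper":0},
  ],
)

```text
t: 2.15
position: [0.4465, -0.0352, 0.1821]
eef_rot: [3.052, -0.744, 0.002]
contact_force: [1.7, -1.8, 0.3]
grip_width: 0.0853
```

Call:
arm_command(
  deltas=[
    {"dx":0.03,"dy":0.05,"dz":0,"twist":0,"gripper":0},
    {"dx":0.06,"dy":0.1,"dz":0,"twist":0,"gripper":0},
    {"dx":0.08,"dy":0.135,"dz":0,"twist":0,"gripper":0},
    {"dx":0.08,"dy":0.135,"dz":0,"twist":0,"gripper":0},
  ],
)

```text
t: 2.65
position: [0.5263, 0.1004, 0.1814]
eef_rot: [-3.053, 0.739, -0.0]
contact_force: [-0.7, -0.5, 0.1]
grip_width: 0.0853
```

```bash
python3 - <<'E'
from h import *
s=robot.observe();i=camera_info("wrist");im=get_image("wrist");save("w2",im)
print(s['t'],s['position'],s['eef_rot'],s['joints'])
for t in("pulley","knuckle"):
    for q in silhouettes(t,"wrist")[:3]: print(t,q['p'],q['centre'],atz("wrist",q['centre'],.018,i))
print(proj("wrist",(.540,.116,.028),i),proj("wrist",(.585,.235,.026),i))
E
```

```text
2.65 [0.52633445 0.1003845  0.1813879 ] [-3.05293872e+00  7.38825262e-01 -3.64158091e-04] [-2.01410027e-02  2.72274378e-01  1.64387707e+00  4.93124104e-04
  1.22510135e+00  2.02536742e+00]
pulley 0.92 [262.7, 193.2] [0.53714257 0.1154737  0.018     ]
knuckle 0.93 [143.3, 204.2] [0.58503328 0.23155725 0.018     ]
[260.15113457 193.22681729] [137.80505798 207.79246857]
```

View pics/w2.png

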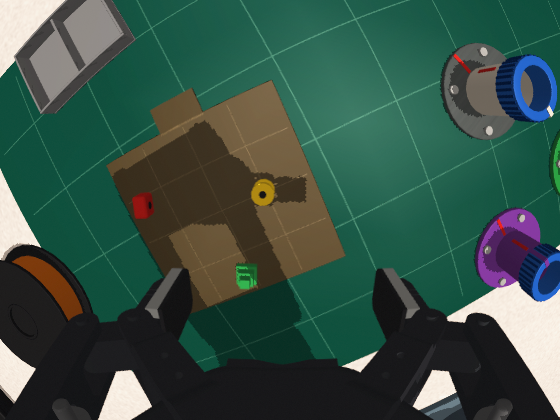

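The wrist picture shows the pulley at (263,194), knuckle at (143,205) and tower at (246,276); network and two-camera estimates agree within 3 mm. Descending on the pulley.

Call:
arm_command(
  deltas=[
    {"dx":0.012,"dy":0.015,"dz":-0.05,"twist":0,"gripper":0},
    {"dx":0.012,"dy":0.015,"dz":-0.11,"twist":0,"gripper":0},
    {"dx":0.012,"dy":0.015,"dz":-0.15,"twist":0,"gripper":60},
    {"dx":0.012,"dy":0.015,"dz":-0.172,"twist":0,"gripper":100},
    {"dx":0.012,"dy":0.015,"dz":-0.172,"twist":0,"gripper":255},
  ],
)

```text
t: 3.42
position: [0.5356, 0.1116, 0.0082]
eef_rot: [3.05, -0.747, -0.006]
contact_force: [-0.5, 0.2, 1.2]
grip_width: 0.0345
```

Call:
arm_command(
  deltas=[
    {"dx":0,"dy":0,"dz":0,"twist":0,"gripper":255},
    {"dx":0,"dy":0,"dz":0,"twist":0,"gripper":255},
    {"dx":0,"dy":0,"dz":0,"twist":0,"gripper":255},
    {"dx":0,"dy":0,"dz":0,"twist":0,"gripper":255},
  ],
)

```text
t: 3.92
position: [0.538, 0.1131, 0.0104]
eef_rot: [-3.052, 0.744, -0.002]
contact_force: [-0.1, -0.2, 2.2]
grip_width: 0.0196
```

Call:
arm_command(
  deltas=[
    {"dx":0,"dy":0,"dz":0.05,"twist":0,"gripper":255},
    {"dx":0,"dy":0,"dz":0.11,"twist":0,"gripper":255},
    {"dx":0,"dy":0,"dz":0.16,"twist":0,"gripper":255},
    {"dx":0,"dy":0,"dz":0.16,"twist":0,"gripper":255},
  ],
)

```text
t: 4.42
position: [0.5404, 0.1133, 0.1746]
eef_rot: [-3.05, 0.744, -0.015]
contact_force: [-0.8, 0.1, -0.8]
grip_width: 0.0197
```

```bash
python3 - <<'E'
from h import *
s=robot.observe();i=camera_info("wrist");im=get_image("wrist");save("w3",im)
print(s['t'],s['position'],s['grip_width'])
# ring ellipse
h=cv2.cvtColor(im,cv2.COLOR_RGB2HSV)
for q in silhouettes("knuckle","wrist")[:3]: print(q['p'],q['centre'],atz("wrist",q['centre'],.018,i))
E
```

```text
4.425 [0.54042272 0.11325879 0.17463979] 0.01966653857826605
0.56 [158.2, 212.2] [0.58636971 0.23052089 0.018     ]
```

View pics/w3.png

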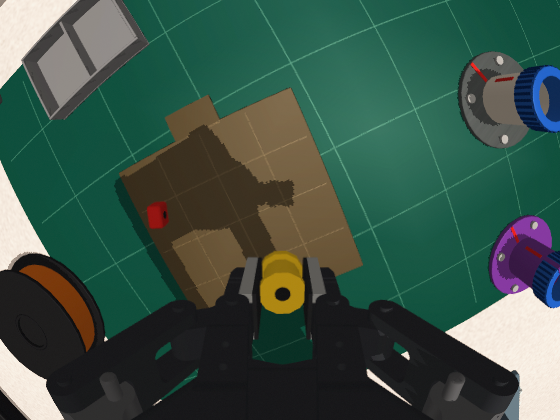

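Pulley is held between the pads at (283,285), near upright. Moving toward the canister, stopping short for a look.

Call:
arm_command(
  deltas=[
    {"dx":-0.01,"dy":-0.05,"dz":0,"twist":0,"gripper":255},
    {"dx":-0.02,"dy":-0.1,"dz":0,"twist":0,"gripper":255},
    {"dx":-0.03,"dy":-0.15,"dz":0,"twist":0,"gripper":255},
    {"dx":-0.04,"dy":-0.19,"dz":0,"twist":0,"gripper":255},
    {"dx":-0.04,"dy":-0.19,"dz":0,"twist":0,"gripper":255},
  ],
)

```text
t: 5.15
position: [0.4958, -0.079, 0.1677]
eef_rot: [3.05, -0.751, -0.006]
contact_force: [-1.3, 0.2, 0.5]
grip_width: 0.0198
```

```bash
python3 - <<'E'
from h import *
s=robot.observe();i=camera_info("wrist");im=get_image("wrist");save("w4",im)
print(s['t'],s['position'],s['grip_width'])
print(proj("wrist",(.530,-.150,.094),i))
E
```

```text
5.15 [ 0.49583256 -0.07904348  0.16771177] 0.019777231095576976
[351.72497904 135.67791688]
```

View pics/w4.png

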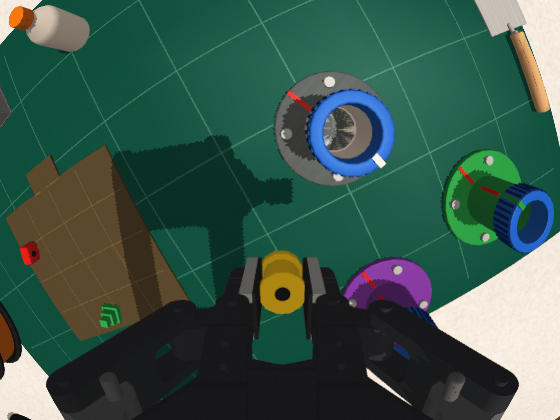

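```bash
python3 - <<'E'
from h import *
i=camera_info("wrist");im=cv2.cvtColor(cv2.imread("pics/w4.png"),cv2.COLOR_BGR2RGB)
h=cv2.cvtColor(im,cv2.COLOR_RGB2HSV)
m=cv2.inRange(h,(100,150,185),(125,255,255));z=np.zeros_like(m);z[80:185,295:405]=m[80:185,295:405]
cs,hi=cv2.findContours(z,cv2.RETR_CCOMP,cv2.CHAIN_APPROX_NONE)
for c in cs:
    if cv2.contourArea(c)<800: continue
    W=np.array([atz("wrist",p[0],.094,i)[:2] for p in c])
    A=np.c_[2*W,np.ones(len(W))];x=np.linalg.lstsq(A,(W**2).sum(1),rcond=None)[0];r=np.sqrt(x[2]+x[0]**2+x[1]**2)
    print(len(c),x[:2],r,np.std(np.hypot(*(W-x[:2]).T)-r))
C=np.array([.530,-.15])
w=(h[...,1]<60)&(h[...,2]>200);yy,xx=np.nonzero(w[145:175,365:392]);rib=atz("wrist",(xx.mean()+365,yy.mean()+145),.094,i)[:2]
print("rib",xx.mean()+365,yy.mean()+145,rib)
for uv in((290,93.5),(309,107)):print("line",atz("wrist",uv,.008,i)[:2])
save("w4c",im,(265,65,405,190),5)
E
```

```text
417 [ 0.53175968 -0.15010105] 0.025731881641274115 0.0036280296496867394
rib 378.55 160.34 [ 0.50696662 -0.15842291]
line [ 0.57850509 -0.12922448]
line [ 0.55948744 -0.13893516]
```

View pics/w4c.png

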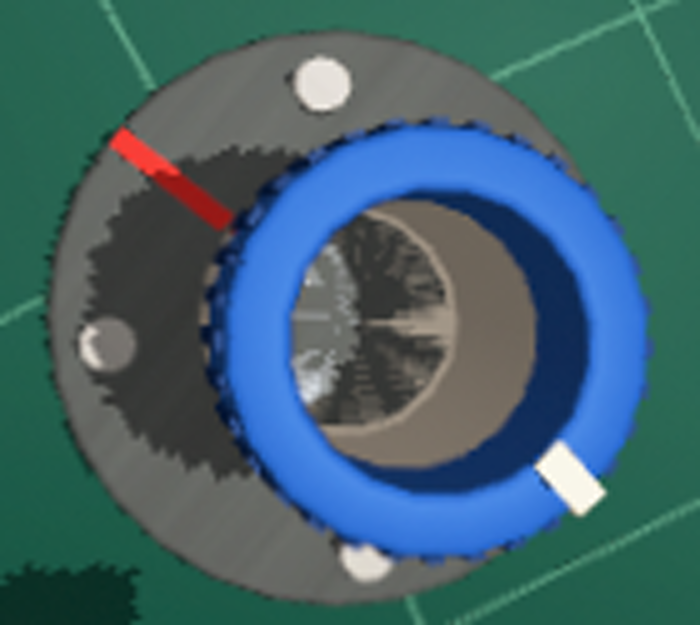

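Call:
arm_command(
  deltas=[
    {"dx":0.02,"dy":-0.045,"dz":0,"twist":0,"gripper":255},
    {"dx":0.033,"dy":-0.0755,"dz":0,"twist":0,"gripper":255},
    {"dx":0.033,"dy":-0.0755,"dz":-0.03,"twist":0,"gripper":255},
    {"dx":0.033,"dy":-0.0755,"dz":-0.055,"twist":0,"gripper":255},
    {"dx":0.033,"dy":-0.0755,"dz":-0.06,"twist":0,"gripper":255},
  ],
)

```text
t: 5.82
position: [0.529, -0.1503, 0.1069]
eef_rot: [-3.051, 0.743, 0.009]
contact_force: [-0.5, -0.2, 0.2]
grip_width: 0.0196
```

```bash
python3 - <<'E'
from h import *
s=robot.observe();i=camera_info("wrist");im=get_image("wrist");save("w5",im,(150,150,420,400),3)
print(s['t'],s['position'],s['grip_width'])
save("t5",get_image("top"),(320,180,420,260),7)
E
```

```text
5.825 [ 0.52895692 -0.15031348  0.10686585] 0.019624975857073675
```

View pics/w5.png

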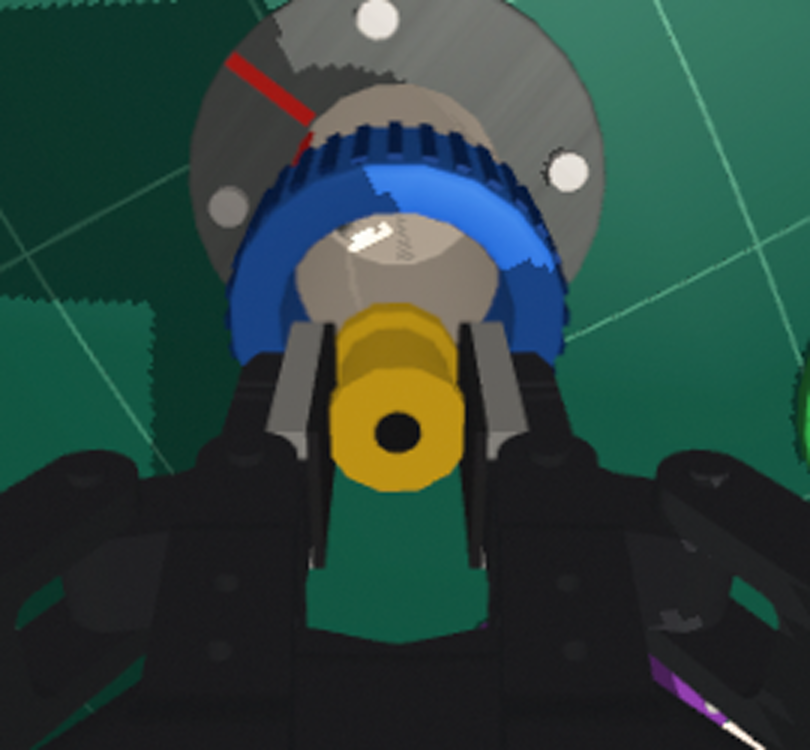

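View pics/t5.png

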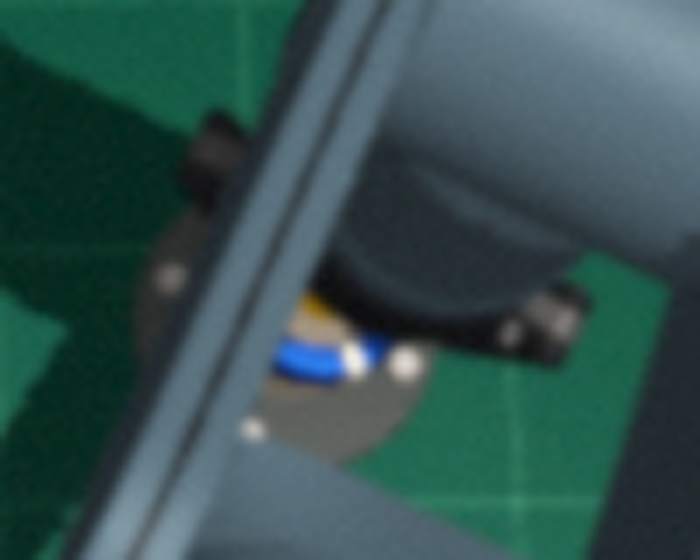

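The pulley sits centred over the ring's bore: pulley x≈397, ring x≈400 in the crop. Lower slightly and release.

Call:
arm_command(
  deltas=[
    {"dx":0.001,"dy":0,"dz":-0.01,"twist":0,"gripper":255},
    {"dx":0.001,"dy":0,"dz":-0.01,"twist":0,"gripper":200},
    {"dx":0.001,"dy":0,"dz":-0.01,"twist":0,"gripper":60},
    {"dx":0.001,"dy":0,"dz":-0.01,"twist":0,"gripper":0},
    {"dx":0.001,"dy":0,"dz":0.01,"twist":0,"gripper":0},
  ],
)

```text
t: 6.55
position: [0.5304, -0.152, 0.1188]
eef_rot: [-3.051, 0.745, 0.005]
contact_force: [-0.9, -0.1, 0.1]
grip_width: 0.0734
```

Call:
arm_command(
  deltas=[
    {"dx":0,"dy":0,"dz":0.05,"twist":0,"gripper":0},
    {"dx":0.0,"dy":0.04,"dz":0.07,"twist":0,"gripper":0},
    {"dx":0.0,"dy":0.08,"dz":0.07,"twist":0,"gripper":0},
    {"dx":-0.02,"dy":0.13,"dz":0.07,"twist":0,"gripper":0},
  ],
)

```text
t: 7.05
position: [0.5125, -0.022, 0.1905]
eef_rot: [-3.051, 0.747, -0.004]
contact_force: [0.1, 0.7, -0.3]
grip_width: 0.0856
```

```bash
python3 - <<'E'
from h import *
s=robot.observe();i=camera_info("wrist");im=get_image("wrist");save("w6",im)
print(s['t'],s['position'],s['grip_width'])
p=proj("wrist",(.531,-.15,.09),i).astype(int);print(p)
x0=max(0,p[0]-60);y0=max(0,p[1]-60)
save("w6c",im,(x0,y0,x0+120,y0+120),5)
E
```

```text
7.05 [ 0.51250228 -0.02200778  0.19045652] 0.08559151515364635
[416 122]
```

View pics/w6.png

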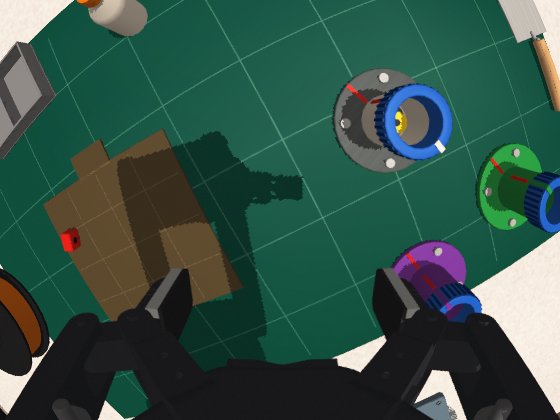

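View pics/w6c.png

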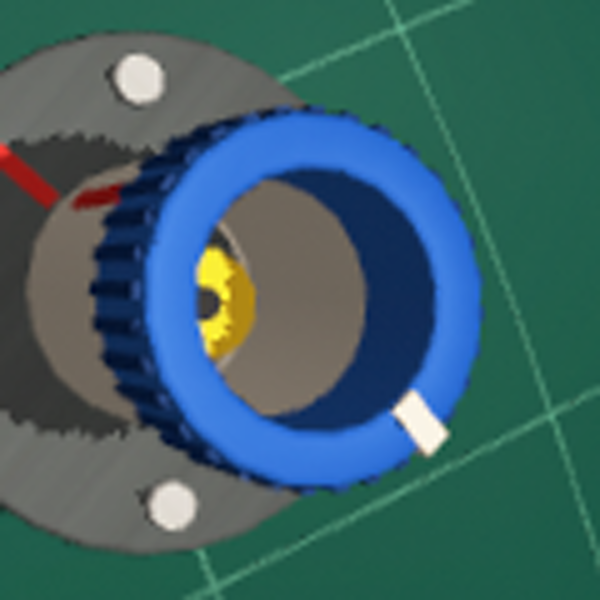

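The pulley stands on the canister floor, seen through the bore at (400,122). Now the knuckle.

Call:
arm_command(
  deltas=[
    {"dx":0.015,"dy":0.055,"dz":0,"twist":0,"gripper":0},
    {"dx":0.03,"dy":0.11,"dz":0,"twist":0,"gripper":0},
    {"dx":0.045,"dy":0.165,"dz":-0.02,"twist":0,"gripper":0},
    {"dx":0.06,"dy":0.22,"dz":-0.04,"twist":0,"gripper":0},
    {"dx":0.06,"dy":0.22,"dz":-0.05,"twist":0,"gripper":0},
  ],
)

```text
t: 7.72
position: [0.5712, 0.2011, 0.1383]
eef_rot: [-3.053, 0.737, 0.002]
contact_force: [-0.3, -0.4, 0.9]
grip_width: 0.0852
```

```bash
python3 - <<'E'
from h import *
s=robot.observe();i=camera_info("wrist");im=get_image("wrist");save("w7",im)
print(s['t'],s['position'],s['eef_rot'],s['joints'])
h=cv2.cvtColor(im,cv2.COLOR_RGB2HSV);m=cv2.inRange(h,(0,150,60),(8,255,255))|cv2.inRange(h,(172,150,60),(180,255,255))
n,l,st,c=cv2.connectedComponentsWithStats(m)
for k in range(1,n):
    if st[k,4]>80:
        ys,xs=np.nonzero(l==k);W=np.array([atz("wrist",(x,y),.026,i)[:2] for x,y in zip(xs,ys)])*1000
        print(st[k],c[k],atz("wrist",c[k],.018,i),cv2.minAreaRect(W.astype(np.float32)))
        save("w7c",im,(max(0,int(c[k][0])-40),max(0,int(c[k][1])-40),int(c[k][0])+40,int(c[k][1])+40),7)
E
```

```text
7.725 [0.57124747 0.20112094 0.13833086] [-3.05321949e+00  7.37357938e-01  1.66278446e-03] [1.53961869e-01 4.30378577e-01 1.52298050e+00 1.03031807e-03
 1.18898486e+00 2.19830291e+00]
[229 195  23  33 658] [239.79483283 210.87386018] [0.58495634 0.23376721 0.018     ] ((586.2993774414062, 231.76406860351562), (17.987590789794922, 27.596370697021484), 65.2326431274414)
```

View pics/w7.png

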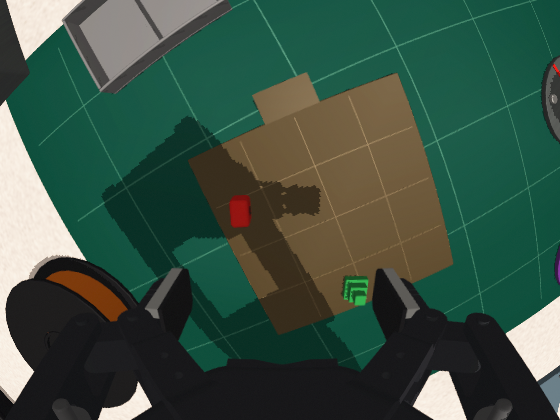

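View pics/w7c.png

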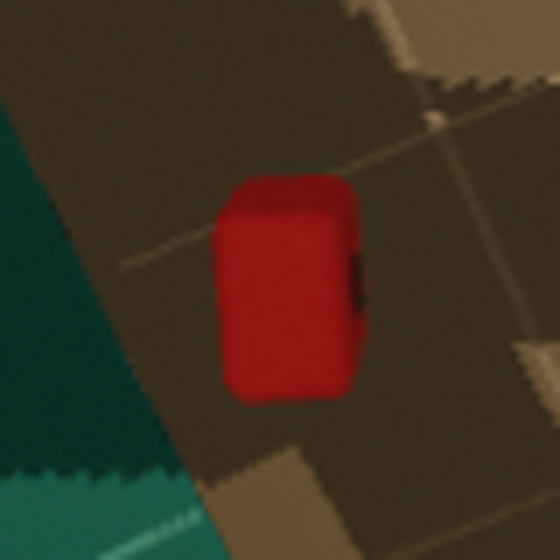

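The wrist picture shows the knuckle at (241,213), at about (0.585, 0.233), with its short side near 65°, nearly on the jaw axis.

Call:
arm_command(
  deltas=[
    {"dx":0.0125,"dy":0.0335,"dz":-0.03,"twist":3,"gripper":0},
    {"dx":0.0125,"dy":0.0335,"dz":-0.08,"twist":3,"gripper":0},
    {"dx":0.0125,"dy":0.0335,"dz":-0.115,"twist":3,"gripper":60},
    {"dx":0.0125,"dy":0.0335,"dz":-0.13,"twist":3,"gripper":120},
    {"dx":0.0125,"dy":0.0335,"dz":-0.13,"twist":3,"gripper":255},
  ],
)

```text
t: 8.4
position: [0.5839, 0.2299, 0.0095]
eef_rot: [3.069, -0.666, -0.002]
contact_force: [-0.3, 0.3, 0.9]
grip_width: 0.0323
```

Call:
arm_command(
  deltas=[
    {"dx":0,"dy":0,"dz":0,"twist":0,"gripper":255},
    {"dx":0,"dy":0,"dz":0,"twist":0,"gripper":255},
    {"dx":0,"dy":0,"dz":0,"twist":0,"gripper":255},
    {"dx":0,"dy":0,"dz":0.06,"twist":0,"gripper":255},
    {"dx":0,"dy":0,"dz":0.12,"twist":0,"gripper":255},
  ],
)

```text
t: 9.02
position: [0.5833, 0.231, 0.1306]
eef_rot: [3.07, -0.664, -0.003]
contact_force: [0.9, 0.1, 0.2]
grip_width: 0.0152
```

```bash
python3 - <<'E'
from h import *
s=robot.observe();i=camera_info("wrist");im=get_image("wrist");save("w8",im)
print(s['t'],s['position'],s['eef_rot'],s['joints'])
E
```

```text
9.025 [0.58329888 0.2310256  0.13057458] [ 3.06990127e+00 -6.64256523e-01 -2.59988662e-03] [1.99533272e-01 4.74312202e-01 1.47233927e+00 7.61012694e-05
 1.19671733e+00 2.19648593e+00]
```

View pics/w8.png

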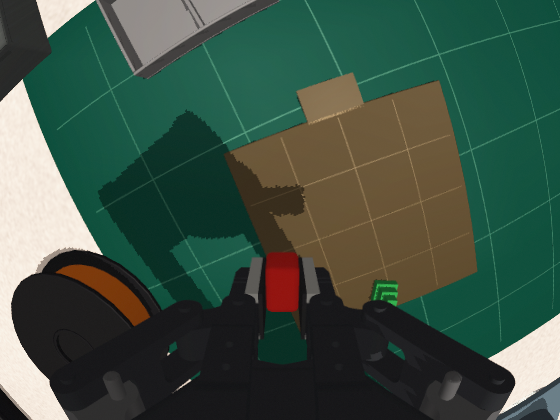

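Knuckle held at (283,280). Carrying it to the canister, and unwinding the wrist on the way for the ring turn.

Call:
arm_command(
  deltas=[
    {"dx":-0.008,"dy":-0.054,"dz":0.02,"twist":9,"gripper":255},
    {"dx":-0.016,"dy":-0.108,"dz":0.04,"twist":18,"gripper":255},
    {"dx":-0.024,"dy":-0.162,"dz":0.04,"twist":27,"gripper":255},
    {"dx":-0.032,"dy":-0.216,"dz":0.04,"twist":36,"gripper":255},
    {"dx":-0.04,"dy":-0.27,"dz":0.04,"twist":45,"gripper":255},
  ],
)

```text
t: 9.7
position: [0.5436, -0.0405, 0.1701]
eef_rot: [3.089, 0.57, 0.002]
contact_force: [1.0, -0.4, -0.4]
grip_width: 0.0152
```

Call:
arm_command(
  deltas=[
    {"dx":-0.007,"dy":-0.054,"dz":0,"twist":9,"gripper":255},
    {"dx":-0.014,"dy":-0.1135,"dz":0,"twist":18,"gripper":255},
    {"dx":-0.014,"dy":-0.1135,"dz":-0.03,"twist":27,"gripper":255},
    {"dx":-0.014,"dy":-0.1135,"dz":-0.055,"twist":35,"gripper":255},
    {"dx":-0.014,"dy":-0.1135,"dz":-0.06,"twist":35,"gripper":255},
  ],
)

```text
t: 10.32
position: [0.5287, -0.152, 0.1082]
eef_rot: [-2.778, -1.461, 0.003]
contact_force: [0.7, 0.1, -0.1]
grip_width: 0.0147
```

```bash
python3 - <<'E'
from h import *
s=robot.observe();i=camera_info("wrist");im=get_image("wrist");save("w9",im,(150,150,420,400),3)
print(s['t'],s['position'],s['eef_rot'],s['joints'],s['grip_width'])
E
```

```text
10.325 [ 0.5287412  -0.15203207  0.10817351] [-2.77817886 -1.46098496  0.00279021] [-4.82803094e-01  3.73557207e-01  1.69682075e+00  6.73892983e-05
  1.07443155e+00  1.19689933e-01] 0.01472591284180653
```

View pics/w9.png

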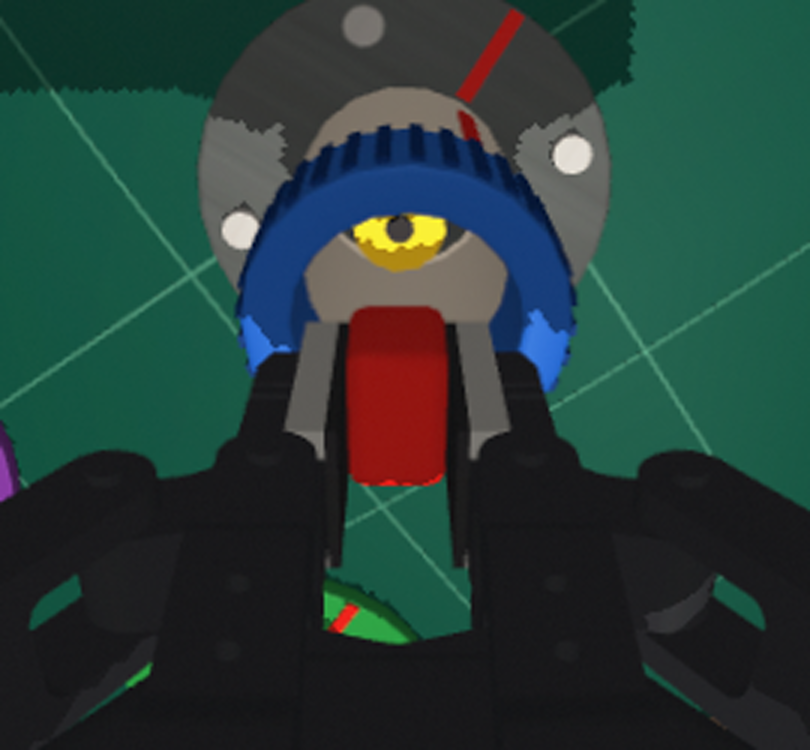

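Knuckle is centred over the bore and the pulley is visible below. Lowering and releasing.

Call:
arm_command(
  deltas=[
    {"dx":0.001,"dy":0,"dz":-0.01,"twist":0,"gripper":255},
    {"dx":0.001,"dy":0,"dz":-0.01,"twist":0,"gripper":200},
    {"dx":0.001,"dy":0,"dz":-0.01,"twist":0,"gripper":60},
    {"dx":0.001,"dy":0,"dz":-0.01,"twist":0,"gripper":0},
    {"dx":0.001,"dy":0,"dz":0.01,"twist":0,"gripper":0},
  ],
)

```text
t: 11.0
position: [0.53, -0.152, 0.1188]
eef_rot: [-2.777, -1.463, 0.003]
contact_force: [0.2, 0.2, -0.7]
grip_width: 0.0719
```

Call:
arm_command(
  deltas=[
    {"dx":0,"dy":0,"dz":0.05,"twist":10,"gripper":0},
    {"dx":0,"dy":0,"dz":0.07,"twist":20,"gripper":0},
    {"dx":-0.03,"dy":0.03,"dz":0.07,"twist":30,"gripper":0},
    {"dx":-0.07,"dy":0.02,"dz":0.07,"twist":40,"gripper":0},
    {"dx":-0.07,"dy":0.02,"dz":0.07,"twist":50,"gripper":0},
  ],
)

```text
t: 11.62
position: [0.4587, -0.132, 0.19]
eef_rot: [-1.893, -2.506, 0.001]
contact_force: [-0.0, -0.3, 0.7]
grip_width: 0.0854
```

```bash
python3 - <<'E'
from h import *
s=robot.observe();i=camera_info("wrist");im=get_image("wrist");save("w10",im)
print(s['t'],s['position'],s['eef_rot'],s['joints'],s['grip_width'])
p=proj("wrist",(.531,-.15,.09),i).astype(int);print(p)
x0=max(0,p[0]-60);y0=max(0,p[1]-60)
save("w10c",im,(x0,y0,x0+120,y0+120),5)
E
```

```text
11.625 [ 0.45872873 -0.13203192  0.18999884] [-1.89322587e+00 -2.50638718e+00  9.22545493e-04] [-5.14106438e-01  1.62321037e-01  1.76450999e+00 -5.46350745e-04
  1.21536366e+00 -7.90866462e-01] 0.08539343266415729
[359 257]
```

View pics/w10.png

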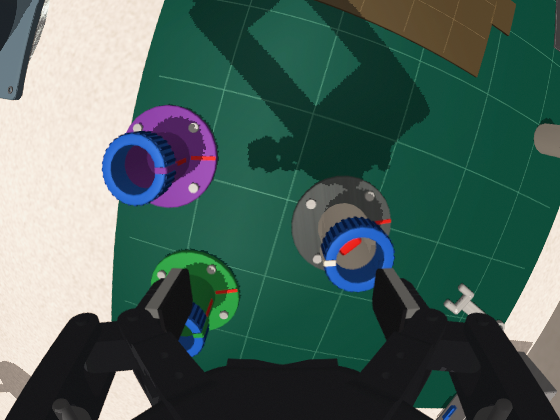

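View pics/w10c.png

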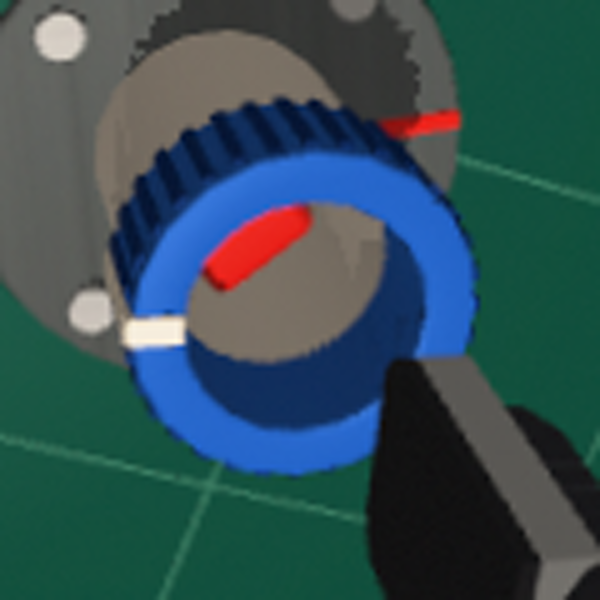

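The knuckle is inside the canister (red at (349,245) within the bore). Both prints are in, so I move onto the ring, still above it.

Call:
arm_command(
  deltas=[
    {"dx":0.036,"dy":-0.009,"dz":0,"twist":10,"gripper":0},
    {"dx":0.072,"dy":-0.018,"dz":0,"twist":20,"gripper":0},
    {"dx":0.072,"dy":-0.018,"dz":-0.02,"twist":30,"gripper":0},
    {"dx":0.072,"dy":-0.018,"dz":-0.04,"twist":40,"gripper":0},
    {"dx":0.072,"dy":-0.018,"dz":-0.06,"twist":50,"gripper":0},
  ],
)

```text
t: 12.3
position: [0.5335, -0.1505, 0.1291]
eef_rot: [0.66, 3.071, -0.0]
contact_force: [-0.1, -0.5, 0.5]
grip_width: 0.0855
```

Call:
arm_command(
  deltas=[
    {"dx":0,"dy":0,"dz":0,"twist":10,"gripper":0},
    {"dx":0,"dy":0,"dz":0,"twist":20,"gripper":0},
    {"dx":0,"dy":0,"dz":0,"twist":30,"gripper":0},
    {"dx":0,"dy":0,"dz":0,"twist":38,"gripper":0},
    {"dx":0,"dy":0,"dz":0,"twist":38,"gripper":0},
  ],
)

```text
t: 12.92
position: [0.5333, -0.1505, 0.1298]
eef_rot: [-0.366, 3.12, -0.0]
contact_force: [-0.7, -0.2, -0.5]
grip_width: 0.0854
```

```bash
python3 - <<'E'
from h import *
s=robot.observe();i=camera_info("wrist");im=get_image("wrist");save("w11",im)
print(s['t'],s['position'],s['eef_rot'],s['joints'],s['grip_width'])
C=(.5315,-.1503)
o=im.copy()
for a in np.linspace(0,2*np.pi,60):
    for r in(.0205,.030):
        p=proj("wrist",(C[0]+r*np.cos(a),C[1]+r*np.sin(a),.0938),i).round().astype(int);cv2.circle(o,tuple(int(v) for v in p),1,(255,0,255),-1)
save("w11o",o,(150,150,420,400),3)
E
```

```text
12.925 [ 0.53332942 -0.15051358  0.12975282] [-3.65900723e-01  3.11983548e+00 -2.79316212e-04] [-4.76400126e-01  3.53929246e-01  1.66565119e+00  6.81610389e-05
  1.12160298e+00 -2.28072346e+00] 0.08539026607768886
```

View pics/w11o.png

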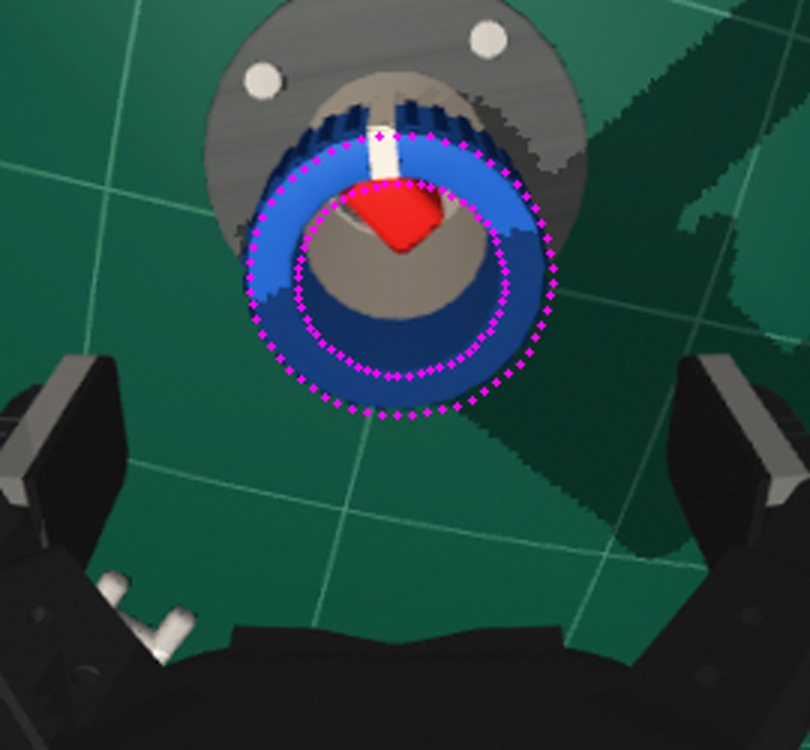

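The overlay of the ring's expected circle fits to about 1 mm; the TCP needs a 2.5 mm shift in x. Descending to grip.

Call:
arm_command(
  deltas=[
    {"dx":-0.0025,"dy":-0.0005,"dz":-0.01,"twist":0,"gripper":0},
    {"dx":-0.0025,"dy":-0.0005,"dz":-0.035,"twist":0,"gripper":0},
    {"dx":-0.0025,"dy":-0.0005,"dz":-0.06,"twist":0,"gripper":0},
    {"dx":-0.0025,"dy":-0.0005,"dz":-0.067,"twist":0,"gripper":0},
    {"dx":-0.0025,"dy":-0.0005,"dz":-0.067,"twist":0,"gripper":60},
  ],
  force=40,
)

```text
t: 13.6
position: [0.5301, -0.1509, 0.0622]
eef_rot: [0.37, -3.119, -0.001]
contact_force: [-0.5, -0.2, 0.6]
grip_width: 0.0698
```

Call:
arm_command(
  deltas=[
    {"dx":0,"dy":0,"dz":0,"twist":0,"gripper":150},
    {"dx":0,"dy":0,"dz":0,"twist":0,"gripper":255},
    {"dx":0,"dy":0,"dz":0,"twist":0,"gripper":255},
    {"dx":0,"dy":0,"dz":0,"twist":0,"gripper":255},
  ],
)

```text
t: 14.1
position: [0.5309, -0.1515, 0.0635]
eef_rot: [-0.371, 3.118, -0.002]
contact_force: [-2.3, -2.2, 6.0]
grip_width: 0.0591
```

```bash
python3 - <<'E'
from h import *
s=robot.observe();i=camera_info("wrist");im=get_image("wrist");save("w12",im,(130,130,440,400),2.5)
for k in('t','position','eef_rot','joints','grip_width','contact_force','moment'):print(k,s[k])
E
```

```text
t 14.1
position [ 0.53094974 -0.15147716  0.06353591]
eef_rot [-3.71007552e-01  3.11835177e+00 -1.99042627e-03]
joints [-4.79733217e-01  4.29425788e-01  1.74035485e+00 -4.18370773e-04
  9.70067396e-01 -2.28713111e+00]
grip_width 0.0590611314798663
contact_force [-2.31975798 -2.21672565  5.96561948]
moment [-0.33481432  0.3370403  -0.14129358]
```

View pics/w12.png

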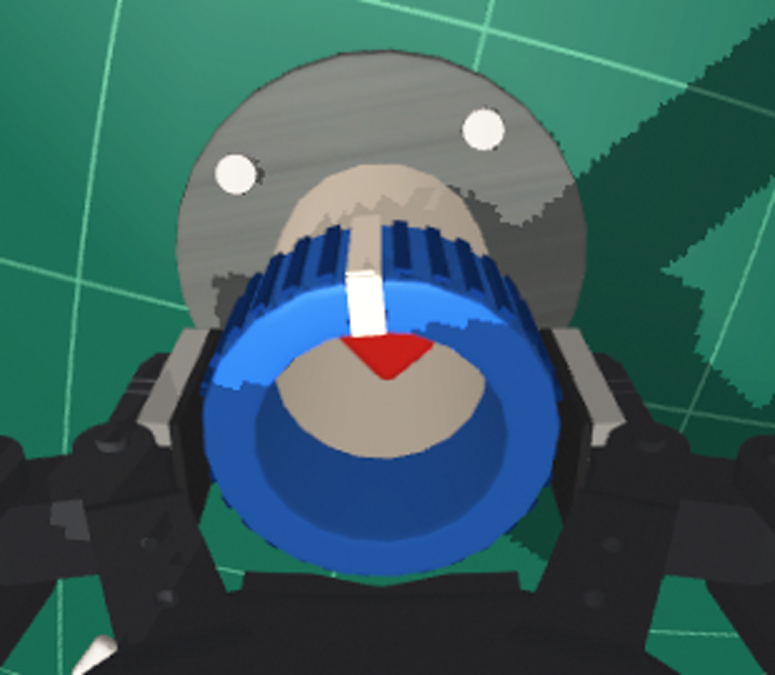

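Ring gripped squarely at 59 mm with the rib well clear of the pads. Screwing down, with dz following the 8 mm pitch.

Call:
arm_command(
  deltas=[
    {"dx":0,"dy":0,"dz":-0.0002,"twist":-10,"gripper":255},
    {"dx":0,"dy":0,"dz":-0.0004,"twist":-20,"gripper":255},
    {"dx":0,"dy":0,"dz":-0.0007,"twist":-30,"gripper":255},
    {"dx":0,"dy":0,"dz":-0.0009,"twist":-40,"gripper":255},
    {"dx":0,"dy":0,"dz":-0.0011,"twist":-50,"gripper":255},
  ],
)

```text
t: 14.78
position: [0.5309, -0.1512, 0.0624]
eef_rot: [0.989, 2.98, -0.001]
contact_force: [-1.4, -0.7, 6.6]
grip_width: 0.0594
```

```bash
cat > st.py <<'E'
from h import *
from scipy.spatial.transform import Rotation as R
s=robot.observe();y=R.from_rotvec(s['eef_rot']).as_matrix()[:,1]
print('yaw',np.degrees(np.arctan2(y[1],y[0])).round(1))
for k in('t','position','joints','grip_width','contact_force','moment'):print(k,np.round(s[k],4))
E
python3 st.py; python3 - <<'E'
from h import *
save("w13",get_image("wrist"),(130,130,440,400),2)
E
```

```text
yaw 53.3
t 14.775
position [ 0.5309 -0.1512  0.0624]
joints [-4.7950e-01  4.3090e-01  1.7414e+00 -2.0000e-04  9.6770e-01 -1.4091e+00]
grip_width 0.0594
contact_force [-1.442  -0.7482  6.552 ]
moment [-0.2017  0.3456  0.0791]
```

View pics/w13.png

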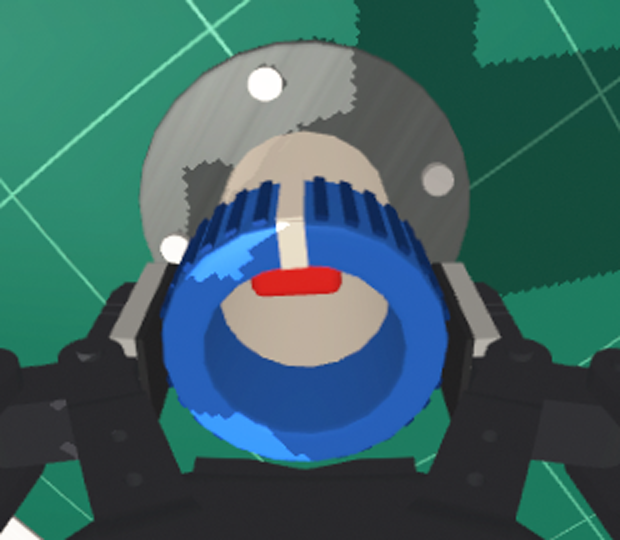

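The rib stayed put relative to the gripper, so the ring turns with it and there is no slip. Continuing.

Call:
arm_command(
  deltas=[
    {"dx":0,"dy":0,"dz":-0.0002,"twist":-10,"gripper":255},
    {"dx":0,"dy":0,"dz":-0.0004,"twist":-20,"gripper":255},
    {"dx":0,"dy":0,"dz":-0.0007,"twist":-30,"gripper":255},
    {"dx":0,"dy":0,"dz":-0.0009,"twist":-40,"gripper":255},
    {"dx":0,"dy":0,"dz":-0.0011,"twist":-50,"gripper":255},
  ],
)

```text
t: 15.45
position: [0.5312, -0.1511, 0.0613]
eef_rot: [2.156, 2.283, 0.001]
contact_force: [-2.3, -1.1, 5.5]
grip_width: 0.0595
```

Call:
arm_command(
  deltas=[
    {"dx":0,"dy":0,"dz":-0.0002,"twist":-10,"gripper":255},
    {"dx":0,"dy":0,"dz":-0.0004,"twist":-20,"gripper":255},
    {"dx":0,"dy":0,"dz":-0.0007,"twist":-30,"gripper":255},
    {"dx":0,"dy":0,"dz":-0.0009,"twist":-40,"gripper":255},
    {"dx":0,"dy":0,"dz":-0.0011,"twist":-50,"gripper":255},
  ],
)

```text
t: 16.08
position: [0.5314, -0.1512, 0.0602]
eef_rot: [2.919, 1.158, 0.003]
contact_force: [-0.2, -1.8, 5.3]
grip_width: 0.0593
```

```bash
python3 st.py; python3 - <<'E'
from h import *
save("w14",get_image("wrist"),(130,130,440,400),2)
E
```

```text
yaw -46.7
t 16.075
position [ 0.5314 -0.1512  0.0602]
joints [-4.793e-01  4.341e-01  1.743e+00  3.000e-04  9.623e-01  3.363e-01]
grip_width 0.0593
contact_force [-0.2459 -1.7839  5.2592]
moment [-0.1025  0.1321  0.1512]
```

View pics/w14.png

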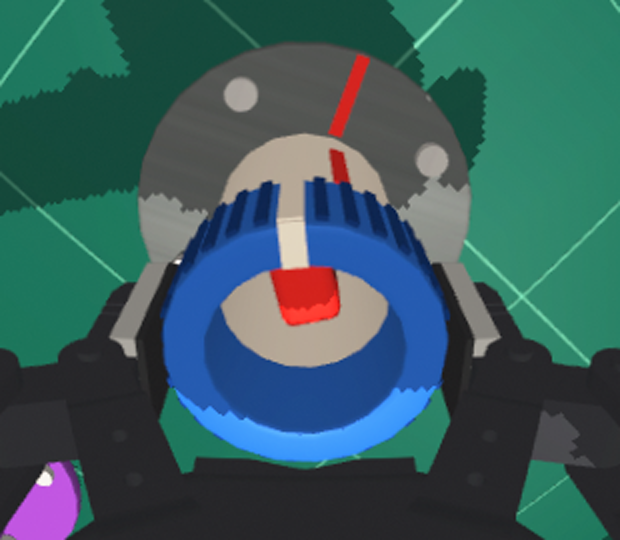

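The rib now stands about 20–25° from the red line and the moment is still thread friction (0.15 N m). Finer steps from here.

Call:
arm_command(
  deltas=[
    {"dx":0,"dy":0,"dz":-0.0002,"twist":-8,"gripper":255},
    {"dx":0,"dy":0,"dz":-0.0003,"twist":-16,"gripper":255},
    {"dx":0,"dy":0,"dz":-0.0003,"twist":-16,"gripper":255},
  ],
)

```text
t: 16.5
position: [0.5315, -0.1512, 0.0598]
eef_rot: [3.05, 0.75, 0.003]
contact_force: [0.8, -1.1, 5.2]
grip_width: 0.059
```

```bash
python3 st.py
```

```text
yaw -62.4
t 16.5
position [ 0.5315 -0.1512  0.0598]
joints [-4.7930e-01  4.3460e-01  1.7432e+00  5.0000e-04  9.6140e-01  6.0900e-01]
grip_width 0.059
contact_force [ 0.8204 -1.0718  5.2099]
moment [-0.0454 -0.0121 -0.0588]
```

Call:
arm_command(
  deltas=[
    {"dx":0,"dy":0,"dz":-0.0001,"twist":-4,"gripper":255},
    {"dx":0,"dy":0,"dz":-0.0001,"twist":-4,"gripper":255},
  ],
)

```text
t: 16.75
position: [0.5315, -0.1512, 0.0598]
eef_rot: [3.073, 0.645, 0.003]
contact_force: [0.2, -0.6, 5.0]
grip_width: 0.0594
```

```bash
python3 st.py;  python3 - <<'E'
from h import *
save("w15",get_image("wrist"),(130,130,440,400),2)
E
```

```text
yaw -66.3
t 16.75
position [ 0.5315 -0.1512  0.0598]
joints [-4.7940e-01  4.3470e-01  1.7433e+00  4.0000e-04  9.6120e-01  6.7740e-01]
grip_width 0.0594
contact_force [ 0.2215 -0.601   4.9767]
moment [-0.1046 -0.0207 -0.0674]
```

View pics/w15.png

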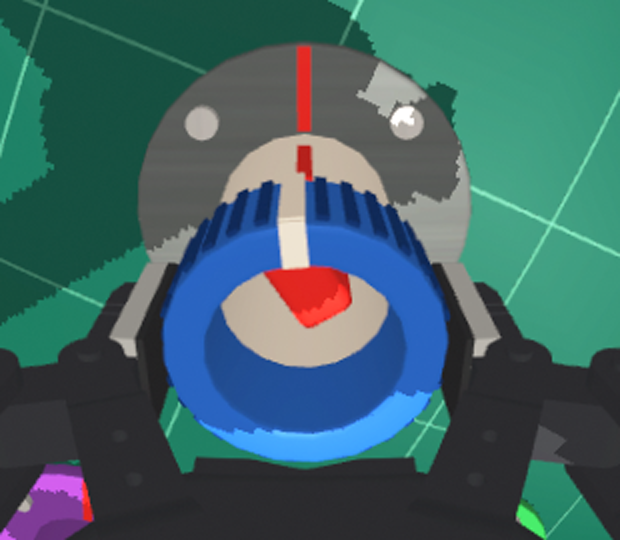

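Call:
arm_command(
  deltas=[
    {"dx":0,"dy":0,"dz":-0.0001,"twist":-4,"gripper":255},
    {"dx":0,"dy":0,"dz":-0.0001,"twist":-4,"gripper":255},
  ],
)

```text
t: 17.05
position: [0.5315, -0.1513, 0.0596]
eef_rot: [3.094, 0.537, 0.003]
contact_force: [0.2, -0.9, 5.2]
grip_width: 0.0596
```

```bash
python3 st.py
```

```text
yaw -70.3
t 17.05
position [ 0.5315 -0.1513  0.0596]
joints [-4.7940e-01  4.3490e-01  1.7434e+00  5.0000e-04  9.6100e-01  7.4730e-01]
grip_width 0.0596
contact_force [ 0.1879 -0.9003  5.2461]
moment [-0.0423 -0.0121 -0.1323]
```

Call:
arm_command(
  deltas=[
    {"dx":0,"dy":0,"dz":0,"twist":-3,"gripper":255},
    {"dx":0,"dy":0,"dz":0,"twist":-3,"gripper":255},
  ],
)

```text
t: 17.3
position: [0.5315, -0.1513, 0.0596]
eef_rot: [3.106, 0.461, 0.003]
contact_force: [0.8, -1.2, 5.8]
grip_width: 0.0596
```

```bash
python3 st.py
```

```text
yaw -73.1
t 17.3
position [ 0.5315 -0.1513  0.0596]
joints [-4.7900e-01  4.3490e-01  1.7433e+00 -5.0000e-04  9.6080e-01  7.9750e-01]
grip_width 0.0596
contact_force [ 0.8312 -1.2211  5.7986]
moment [-0.0855 -0.0193  1.0043]
```

Call:
arm_command(
  deltas=[
    {"dx":0,"dy":0,"dz":0,"twist":-3,"gripper":255},
    {"dx":0,"dy":0,"dz":0,"twist":-3,"gripper":255},
  ],
)

```text
t: 17.55
position: [0.5316, -0.1513, 0.0596]
eef_rot: [3.117, 0.378, 0.003]
contact_force: [2.1, -1.0, 5.5]
grip_width: 0.0593
```

```bash
python3 st.py;  python3 - <<'E'
from h import *
save("w16",get_image("wrist"),(130,130,440,400),2)
E
```

```text
yaw -76.2
t 17.55
position [ 0.5316 -0.1513  0.0596]
joints [-4.7910e-01  4.3500e-01  1.7433e+00 -3.0000e-04  9.6060e-01  8.5040e-01]
grip_width 0.0593
contact_force [ 2.0812 -1.0123  5.5061]
moment [-0.1502 -0.2305  0.9024]
```

View pics/w16.png

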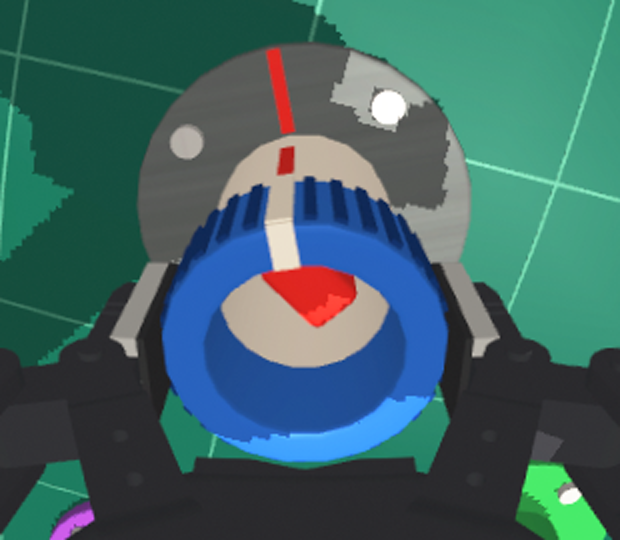

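The moment jumped to 1.0 N m near yaw −72° and the rib stands over the red line, so the ring has bottomed out (the last 3° slipped in the pads). Backing off 90°.

Call:
arm_command(
  deltas=[
    {"dx":0,"dy":0,"dz":0.0002,"twist":10,"gripper":255},
    {"dx":0,"dy":0,"dz":0.0004,"twist":20,"gripper":255},
    {"dx":0,"dy":0,"dz":0.0007,"twist":30,"gripper":255},
    {"dx":0,"dy":0,"dz":0.0009,"twist":40,"gripper":255},
    {"dx":0,"dy":0,"dz":0.0011,"twist":50,"gripper":255},
  ],
)

```text
t: 18.23
position: [0.5313, -0.1511, 0.0606]
eef_rot: [2.663, 1.664, 0.003]
contact_force: [0.0, -0.1, 6.6]
grip_width: 0.059
```

Call:
arm_command(
  deltas=[
    {"dx":0,"dy":0,"dz":0.0002,"twist":10,"gripper":255},
    {"dx":0,"dy":0,"dz":0.0004,"twist":20,"gripper":255},
    {"dx":0,"dy":0,"dz":0.0007,"twist":30,"gripper":255},
    {"dx":0,"dy":0,"dz":0.0009,"twist":40,"gripper":255},
    {"dx":0,"dy":0,"dz":0.0009,"twist":40,"gripper":255},
  ],
)

```text
t: 18.85
position: [0.5311, -0.151, 0.0615]
eef_rot: [1.937, 2.472, 0.001]
contact_force: [0.9, 0.9, 6.8]
grip_width: 0.0592
```

```bash
python3 st.py;  python3 - <<'E'
from h import *
i=camera_info("wrist");im=get_image("wrist")
C=np.array([.5312,-.1508])
o=im.copy()
def pt(r,a,z,col):
    a=np.radians(a);p=proj("wrist",(C[0]+r*np.cos(a),C[1]+r*np.sin(a),z),i).round().astype(int);cv2.circle(o,(int(p[0]),int(p[1])),0,col,-1)
for a in range(0,360,5):
    pt(.0205,a,.092,(255,0,255));pt(.030,a,.092,(255,0,255))
for r in np.linspace(.0205,.03,8):
    pt(r,24+90,.092,(0,255,0));pt(r,24+80,.092,(255,255,0));pt(r,24+100,.092,(255,255,0))
save("w17",o,(130,130,440,400),2.5)
save("t17",get_image("top"),(320,180,420,260),7)
E
```

```text
yaw 13.8
t 18.85
position [ 0.5311 -0.151   0.0615]
joints [-4.795e-01  4.322e-01  1.742e+00  7.000e-04  9.659e-01 -7.211e-01]
grip_width 0.0592
contact_force [0.8723 0.855  6.7562]
moment [-0.0063  0.0004  0.1153]
```

View pics/w17.png

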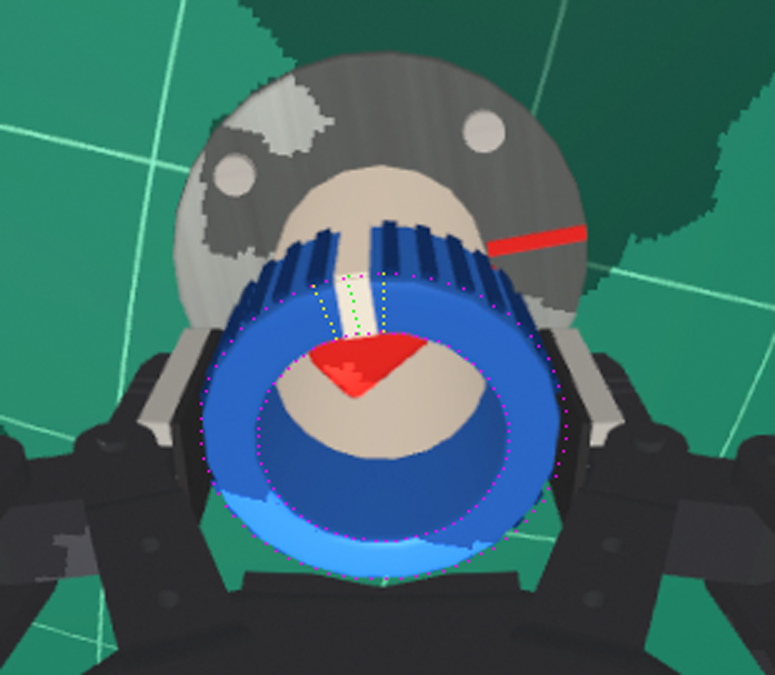

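The rib (356,305) lies on the 90° mark, within about 2°, and the grip holds at 59 mm. One overall look before handing in.

```bash
python3 - <<'E'
from h import *
save("s18",get_image("scene"))
E
```

```text
(no output)
```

View pics/s18.png

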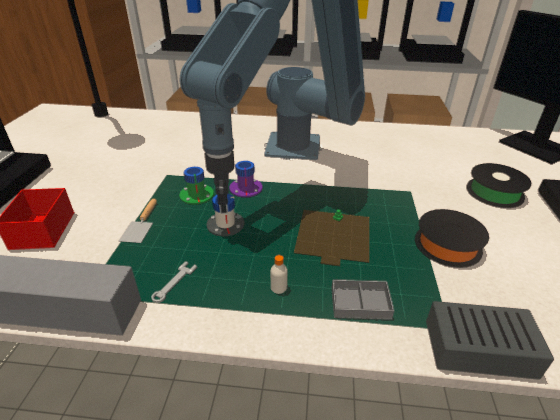

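The scene picture shows the gripper on the ring at (224,205). The bystanders are unmoved and the plate holds only the green tower.

```bash
python3 st.py; python3 -c "
from bench import robot
print(robot.close_job())"
```

```text
yaw 13.7
t 19.0
position [ 0.5311 -0.151   0.0615]
joints [-4.794e-01  4.322e-01  1.742e+00  6.000e-04  9.659e-01 -7.192e-01]
grip_width 0.0589
contact_force [ 0.4245 -0.8526  6.59  ]
moment [-0.0564  0.0187  0.1117]
the job is handed in; nothing more can be done
None
```

I dropped the yellow pulley and then the red knuckle into the white canister. I then screwed the blue ring clockwise about 175° to its stop, backed it off 90° and handed the job in at 19.0 s with the ring still gripped at 40 N.

- **Prints:** both were seen inside the bore after release.
- **Bottoming out:** the turning moment jumped from about 0.1 to 1.0 N m, with the white rib over the red line. The pads slipped a few degrees on the ring at the stop.
- **Back-off:** measured on the ring itself, the rib stands about 90° (within about 2°) from the red line. The grip width is 59 mm and the finger force at the wrist is about 7 N.
- **Surroundings:** the last scene picture shows the other things on the bench where they were.
- **Failed or disagreeing:** my first three move calls were refused for missing row fields, and nothing moved. The networks missed the pulley in the top view, gave a wrong hit for the knuckle there, and offered the look-alike canisters. I used colour and triangulation instead.

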